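Hold the cake press open with its lever

ROBOT

A 6-joint arm with a two-finger parallel gripper is mounted at the origin on the work surface. World frame = base frame: x ahead of the robot, y to its left, z up, the work surface at z = 0. Lengths are in m, angles in rad, forces in N, time in s.
With the tool pointing down it reaches from about 0.425 to 1.125 m from the base axis. Payload 14.9 kg.
Tool frame: the origin (TCP) lies at the very end of the fingers, on their centre line; the grasp point (between the pads) lies 19 mm behind it; z points along the fingers, y is the line along which they close (so a half turn about z gives the same grasp; the last joint's range is limited). The gripper opens to 91 mm and grips with 3 to 60 N. Pads are 32 mm wide; open, the fingers measure 118 mm over their backs; the gripper's body (76 mm by 178 mm) begins 60 mm behind the grasp point.
Start: joints at [-1.319, 0.379, 1.734, -0, 1.028, -0.033], TCP at [0.197, -0.672, 0.214] pointing down, gripper open.
Joint ranges: [-2.77, 2.77], [-0.74, 2.19], [0, 2.66], [-1.06, 4.2], [0.31, 2.87], [-3.08, 3.08]. Speed limits (rad/s): [1.89, 1.89, 2.39, 3.14, 3.14, 3.14].

INTERFACE

Orientations are given as a rotation vector (axis times angle).
In Python, from plant import robot gives the robot as it stands.
- The arm moves only by the tool arm_command, never from a script. Its argument "targets" is a list of rows, each a list of 6 numbers: the shift along the world's x, y, z in units of 250 mm (1.0 is 250 mm), then the turn, a rotation vector about the world's x, y, z in units of 360 degrees (1.0 is 360 degrees). A call has 1 to 20 rows; each row shifts and turns the commanded pose from where the row before left it; what a row does not reach is not made up. A row lasts 1/10 s, in which the tool goes at most 50 mm and 8.59 degrees, less where a joint would pass 70% of its speed; a pose out of reach is approached as far as the arm can. A call with a number of a shift or a turn outside -1 to 1 is refused whole. A call with a gripper value outside its range is refused whole. "hand" is the finger opening in mm, from 0 to 91.2, set as the call begins (left out, the last holds). The fingers move at their own pace and stop on an object; the grip force is fixed at half the most. Time passes only in rows, so rows that do not move let the fingers close. It gives the time, the measured TCP pose, the force, the opening and the grip force at its end, in the units of the state.
- robot.state(): the state, without advancing time (a new reading comes with each control period).
- robot.snapshot(name): name is "side" or "top"; returns the picture (384x512x3 uint8, red, green, blue); there is no depth.
- robot.camera_params(name): a dict with "K" (3x3 intrinsics, pixels), "k1" (the pictures are not rectified: a ray, as slopes to the right and down, at radius r is drawn at 1 + k1 r^2 times it, then the intrinsics apply), "world_to_cam" (4x4, takes a point from world to camera coordinates). Camera axes: x right, y down, z forward; pixel columns grow to the right and rows downward; lengths in m; the calibration is good to about 2 mm. A picture is of the moment at which its call begins. camera_params takes no time and is no camera call.
- robot.sign_off(): hands the job in; it is judged then, once.
Trained networks look in the newest picture that a camera, given by its name, has taken for a name from the list of things; names that differ only in an ending like _2 or _b are one class to them, and where a whole thing is asked for, a point or a joint stands for the part that bears it (a point fixed in the world has none). Each returns a list of dicts, best first, with "score" (0 to 1); they miss things now and then, are a little off and sometimes report something else, mostly with a low value. They report only what shows in the picture. A call takes as long as a camera call.
- robot.cut_out(camera, query): "mask" (384x512 bool, what is visible of it).
- robot.spot_point(camera, query): "at" ([x, y, z] in m, in world coordinates, good to about 4 mm: a listed point, or the origin of a listed thing).
The state is a dict: "t": time; "qpos": joint angles; "joint_velocities": joint speeds; "tau": joint torques, N m; "tcp_pos": TCP position; "ee_rot": TCP orientation; "wrist_force": force on the tool from outside, world axes, zero at the start; "ft_torque": the same for the moment, N m; "opening": finger opening in m; "finger_force": force on a finger pad.
Only numpy, scipy, OpenCV 4.12 (cv2) and the standard library are available. Lean on these libraries where they do the work, as an engineer would, in place of code of your own. Each camera call takes 0.05 s, during which the arm holds its last target. There are 200 camera calls.

TASK

Open the oval-cake press for the baker: push the red catch by its peg right round, out from under the lever, then press the mint-green paddle at the lever's long end all the way down onto its stop, so that the short end raises the heavy iron lid. Finish while still holding the paddle down with the lid up. Do not touch the lid itself, do not lift the lever out of its rest, and leave everything else where it stands.

Things in the scene. Friction and masses are not known exactly. Their poses are not given: they have to be found in the camera images.
- press: Cake press fixed to the table. Origin on the table under the lever's pivot; x runs level along the lever from its long end towards the lid, y to the side where the catch is, z up. Dark base plate 12 mm thick. Black iron mould (125 x 220 mm, top 100 mm up) at x 115 to 240 mm, its lid on top. Grey fulcrum cheeks at x -25 to 25, y -31 to 31, up to 124 mm. Catch post at x -80, y 55. Rubber-topped stop post, 26 mm across, 70 mm high, under the long arm at x -140, y 0
- saddle (a point): where the lever's pivot pin sits in the notches of the fulcrum cheeks, 110 mm above the table; fixed to the press, same axes as the press
- lever: Loose steel lever, 24 mm wide, 0.4 kg, resting with a brass cross pin (its origin) in the open notches of the fulcrum; axes as the press. Short arm to +x: its nose, 100 mm from the pin, lies under the lid's lug. Long arm to -x, rising to a mint-green paddle 190 mm from the pin. If the paddle goes down, the nose lifts the lid
- lever_pivot (a point): centre of the lever's brass pin, 66 mm long, 16 thick
- lever_pad (a point): centre of the top face of the lever's mint-green paddle (50 mm along the lever, 40 across, 12 thick), the place to press. At rest about 171 mm above the table, 188 mm from the pin on the -x side. Pressed down, it follows an arc about the pin to about 74 mm above the table and 195 mm out, where the lever has turned by about 0.5 rad and lies on the rubber stop. With the catch clear this takes about 2 to 8 N, growing sharply at the stop; let go, it comes up again
- lid (a joint): hinge angle of the heavy black iron lid (1.7 to 3.2 kg, 125 x 220 mm, 20 thick, with a steel bar handle on top), rad: 0 = shut; about 0.29 with the lever fully down. The hinge is on the +x side
- lid_lug (a point): middle of the upper front edge of the lug (50 mm wide) on the front of the lid, above the lever's nose
- catch (a joint): angle of the red catch, rad: 0 to 0.25 at the start = its flat arm lies across under the lever's long arm and blocks it after some 5 mm; grows as it turns clockwise seen from above; stops at 1.57 (quarter turn), where the arm lies beside the lever. The lever is free from about 1.1 on. Light friction (about 1 N at the peg); stays where it is left
- catch_axis (a point): top of the catch's upright turning axis, 124 mm above the table, at x -80, y 55 mm in the press frame. The flat arm (16 wide, top 120 mm above the table) runs from 65 mm one side of it (under the lever) to 60 mm on the other side (the peg)
- catch_peg (a point): top centre of the catch's upright red peg: 12 mm thick, standing 45 mm up from the flat arm, its top 165 mm above the table, 60 mm from the axis. At angle 0 it lies on the press's +y side of the axis; to turn the catch it is pushed towards +x and round a quarter circle about the axis
- oil_tin: steel oil tin, 60 mm across, 85 tall, standing beside the lever; origin at its underside; bystander, leave alone
- cup: blue ceramic cup, 64 mm across, 70 tall, standing on the catch's side of the press; origin at its underside; bystander, leave alone
- brush: brush with mint-green handle, lying on the table; bystander, leave alone
- bowl: steel bowl, 130 mm across, 60 tall; origin at its underside; bystander, leave alone
- spatula: spatula with wooden handle, lying on the table; bystander, leave alone
- jar: amber glass jar, 64 mm across, 90 tall; origin at its underside; bystander, leave alone
- cake_tray: aluminium tray 180 x 180 mm, 22 high, with oval cakes; origin at its underside; bystander, leave alone

How it is judged:
By the outcome, as a careful person would: the job done as asked, in the order asked, and still so for the second after the job is handed in, while the arm keeps its last pose, push and grip.
It also fails if it takes over 43 s, if anything falls off the work surface, if the arm or the gripper's body presses on something with over 40 N, if the wrist force passes 120 N, or if a joint passes its speed limit or range.

## Working session

There is one attempt and no reset: what is moved stays moved. The work goes in short steps, Python scripts to look and compute and a tool call to move; the robot and the scene stay as the last step left them, time stands still between calls to the robot, and variables do not carry over. Pictures are saved under pics/ and viewed, at most 10 in all, crops included, and the job is handed in when it is done.

Besides the shell and the picture viewer there is one more tool, called after ">>>" as name([rows], argument=value, ...), one row to a line, values as JSON. arm_command: Moves the arm, as the interface text tells. Its arguments: {"type":"object","properties":{"targets":{"type":"array"},"hand":{"type":"number"}},"required":["targets"]}

```bash
mkdir -p pics
python3 - <<'E'
from plant import robot
import cv2,numpy as np
for c in("side","top"):
    im=robot.snapshot(c); cv2.imwrite(f"pics/{c}0.png",im[:,:,::-1])
    for q in("lever_pivot","saddle","lever_pad","catch_axis","catch_peg","lid_lug","oil_tin","cup","jar","bowl","cake_tray","brush","spatula","press"):
        r=robot.spot_point(c,q)
        print(c,q,[(np.round(d["at"],3).tolist(),round(d["score"],2)) for d in r[:2]])
s=robot.state();print(s["t"],s["tcp_pos"],s["ee_rot"],s["opening"],s["wrist_force"])
E
```

```text
side lever_pivot [([0.616, 0.046, 0.111], 0.64)]
side saddle [([0.62, 0.048, 0.108], 0.74), ([0.618, 0.044, 0.112], 0.49)]
side lever_pad [([0.641, -0.143, 0.171], 0.69)]
side catch_axis [([0.574, -0.046, 0.121], 0.73)]
side catch_peg [([0.514, -0.048, 0.164], 0.77), ([0.433, 0.083, 0.001], 0.21)]
side lid_lug [([0.611, 0.112, 0.132], 0.89)]
side oil_tin [([0.724, -0.001, -0.0], 0.84)]
side cup [([0.432, 0.081, -0.001], 0.97)]
side jar [([0.659, -0.369, -0.003], 0.72)]
side bowl [([0.528, -0.498, 0.0], 0.87)]
side cake_tray [([0.642, -0.144, 0.17], 0.17)]
side brush [([0.4, -0.343, 0.0], 0.92), ([0.722, 0.002, 0.002], 0.27)]
side spatula [([0.395, 0.47, 0.0], 0.94), ([0.607, 0.112, 0.132], 0.65)]
side press [([0.616, 0.047, 0.002], 0.74)]
top lever_pivot [([0.619, 0.051, 0.112], 0.78)]
top saddle [([0.614, 0.041, 0.111], 0.88)]
top lever_pad [([0.643, -0.14, 0.166], 0.88)]
top catch_axis [([0.572, -0.043, 0.123], 0.69)]
top catch_peg [([0.622, 0.043, 0.106], 0.48), ([0.62, 0.04, 0.11], 0.42)]
top lid_lug [([0.609, 0.117, 0.133], 0.77)]
top oil_tin [([0.719, -0.001, 0.002], 0.63)]
top cup [([0.441, 0.082, -0.0], 0.67), ([0.393, 0.473, -0.002], 0.58)]
top jar [([0.662, -0.368, 0.0], 0.84)]
top bowl [([0.523, -0.498, 0.004], 0.66)]
top cake_tray [([0.55, 0.506, 0.002], 0.75), ([0.662, -0.37, 0.0], 0.29)]
top brush [([0.4, -0.344, 0.002], 0.64), ([0.441, 0.083, -0.002], 0.55)]
top spatula [([0.622, 0.043, 0.104], 0.15)]
top press [([0.615, 0.045, 0.0], 0.63)]
1.5 [ 0.19665766 -0.67182206  0.21393648] [-3.10977975e+00 -4.45795248e-01 -3.48629474e-05] 0.09106078777491393 [ 0.39397628 -0.12271369 -0.07222526]
```

View pics/side0.png

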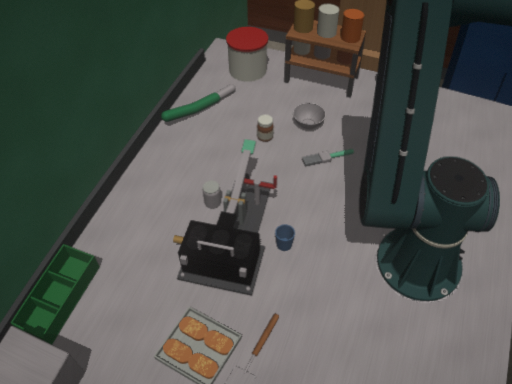

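View pics/top0.png

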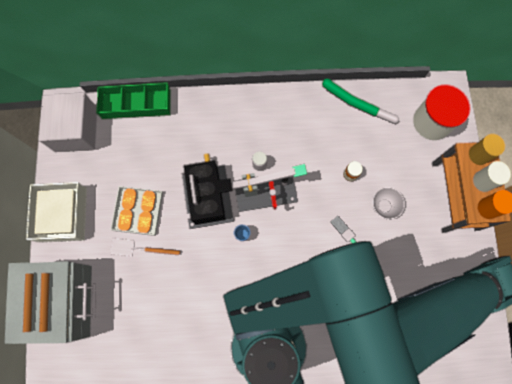

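Run:
```python
import numpy as np
from scipy.spatial.transform import Rotation as R
p0=np.array([.617,.046]);
# press x axis: from pad to pivot
x=p0-np.array([.642,-.1415]);print(np.linalg.norm(x));x/=np.linalg.norm(x)
lug=np.array([.610,.1145])-p0;print("lug",lug,x)
y=np.array([-x[1],x[0]])
f=lambda a,b:np.round(p0+a*x+b*y,4)
ax=f(-80,55) if 0 else f(-.08,.055)
print("yaw",np.arctan2(x[1],x[0]),"axis",ax,"peg0",f(-.08,.115),"pad",f(-.188,0),"padend",f(-.195,0),"stop",f(-.14,0))
for t in np.arange(0,1.58,.157*2): print(t,f(-.08+.06*np.sin(t),.055+.06*np.cos(t)))
print(R.from_rotvec([-3.10978,-.445795,0]).as_matrix().round(3))
```

```text
0.18915932438026944
lug [-0.007   0.0685] [-0.13216372  0.9912279 ]
yaw 1.7033478590915707 axis [ 0.5731 -0.0406] peg0 [ 0.5136 -0.0485] pad [ 0.6418 -0.1404] padend [ 0.6428 -0.1473] stop [ 0.6355 -0.0928]
0.0 [ 0.5136 -0.0485]
0.314 [ 0.514  -0.0297]
0.628 [ 0.5203 -0.012 ]
0.942 [0.5317 0.0029]
1.256 [0.5471 0.0135]
1.57 [0.5651 0.0189]
[[ 0.96   0.281 -0.   ]
 [ 0.281 -0.96   0.   ]
 [ 0.    -0.    -1.   ]]
```

The side view shows the peg at (275,183), the green paddle at (248,147) and the catch lying across under the lever at about (257,184). The top view agrees, with the paddle at (300,170) and the catch at (272,195). The network points match the press geometry (pad 189 mm from the pin, catch angle about 0). I'll move closed fingers to a spot behind the peg.

>>> arm_command([
  [0.08,0.144,0,0,0,0],
  [0.08,0.144,0,0,0,0],
  [0.08,0.144,0,0,0,0],
  [0.08,0.144,0,0,0,0],
  [0.08,0.144,0,0,0,0],
  [0.08,0.144,0,0,0,0],
  [0.08,0.144,0,0,0,0],
  [0.08,0.144,0,0,0,0],
  [0.08,0.144,0,0,0,0],
  [0.08,0.144,0,0,0,0],
  [0.08,0.144,0,0,0,0],
  [0.08,0.144,0,0,0,0],
  [0.08,0.144,0,0,0,0],
  [0.08,0.144,0,0,0,0],
  [0.08,0.144,0,0,0,0],
  [0.08,0.144,0,0,0,0],
  [0,0,0,0,0,0],
  [0,0,0,0,0,0],
], hand=0)

```text
t: 3.3
tcp_pos: [0.5168, -0.0952, 0.2139]
ee_rot: [3.109, 0.449, -0.0]
wrist_force: [-0.3, -1.3, 0.2]
opening: 0.0002
finger_force: 0.0
```

>>> arm_command([
  [0,0,-0.1,0,0,-0.012],
  [0,0,-0.1,0,0,-0.012],
  [0,0,-0.1,0,0,0],
  [0,0,0,0,0,0],
])

```text
t: 3.7
tcp_pos: [0.5143, -0.0964, 0.1364]
ee_rot: [-3.133, -0.208, 0.007]
wrist_force: [0.0, -0.5, 0.3]
opening: 0.0005
finger_force: 0.0
```

Run:
```python
import numpy as np,cv2
from plant import robot
s=robot.state();print(s["tcp_pos"],s["ee_rot"],s["wrist_force"])
for c in("side","top"):
    im=robot.snapshot(c)
    for q in("catch_peg","catch_axis"): print(c,q,[(np.round(d["at"],3).tolist(),round(d["score"],2)) for d in robot.spot_point(c,q)[:2]])
    if c=="side": cv2.imwrite("pics/side1.png",cv2.resize(im[110:260,160:360,::-1],None,fx=4,fy=4))
x=np.array([-.132,.991]);y=np.array([-.991,-.132]);ax=np.array([.5733,-.042])
prev=s["tcp_pos"][:2]
for th in np.arange(0,1.51,.125):
    t=np.cos(th)*x-np.sin(th)*y; r=np.sin(th)*x+np.cos(th)*y
    p=ax+.06*r-.020*t
    print(round(th,3),p.round(4),((p-prev)/.25).round(3)); prev=p
```

```text
[ 0.51432292 -0.09638938  0.13637918] [-3.13333899 -0.2083919   0.00732321] [ 0.04766395 -0.48129302  0.33884106]
side catch_peg [([0.513, -0.048, 0.163], 0.63), ([0.392, 0.468, -0.0], 0.59)]
side catch_axis [([0.618, 0.043, 0.112], 0.72), ([0.572, -0.042, 0.125], 0.49)]
top catch_peg []
top catch_axis [([0.57, -0.042, 0.124], 0.35)]
0.0 [ 0.5165 -0.0697] [0.009 0.107]
0.125 [ 0.5135 -0.0624] [-0.012  0.029]
0.25 [ 0.5114 -0.0548] [-0.008  0.03 ]
0.375 [ 0.5103 -0.047 ] [-0.004  0.031]
0.5 [ 0.5101 -0.0391] [-0.001  0.032]
0.625 [ 0.511  -0.0313] [0.003 0.031]
0.75 [ 0.5128 -0.0236] [0.007 0.031]
0.875 [ 0.5156 -0.0162] [0.011 0.03 ]
1.0 [ 0.5193 -0.0092] [0.015 0.028]
1.125 [ 0.5238 -0.0027] [0.018 0.026]
1.25 [0.5291 0.0032] [0.021 0.023]
1.375 [0.535  0.0083] [0.024 0.021]
1.5 [0.5416 0.0127] [0.026 0.018]
```

View pics/side1.png

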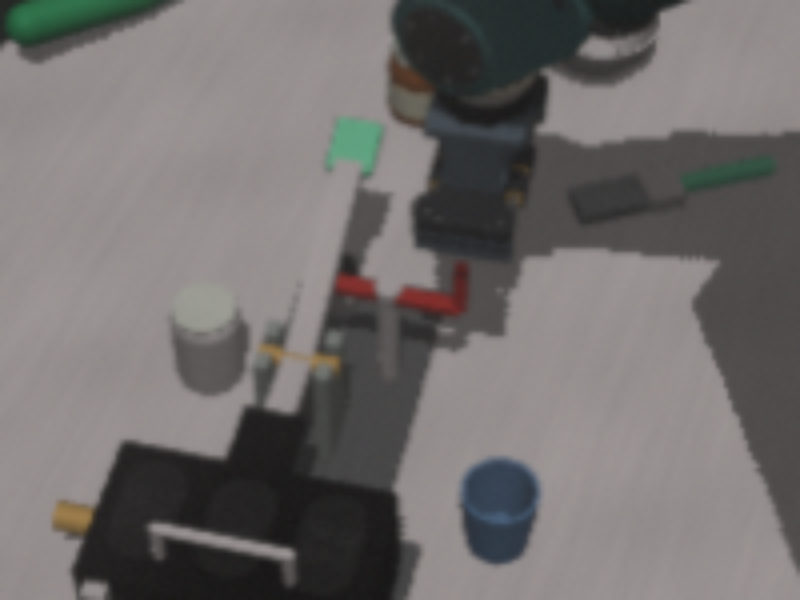

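The crop shows the closed fingers standing just behind the red peg, which is at about (460,285) in the crop. The way round past the cup is clear, so I'll push along the arc.

>>> arm_command([
  [0.005,0.05,0,0,0,0],
  [0.004,0.057,0,0,0,0],
  [-0.012,0.029,0,0,0,-0.02],
  [-0.008,0.03,0,0,0,-0.02],
  [-0.004,0.031,0,0,0,-0.02],
  [-0.001,0.032,0,0,0,-0.02],
  [0.003,0.031,0,0,0,-0.02],
  [0.007,0.031,0,0,0,-0.02],
  [0,0,0,0,0,0],
])

```text
t: 4.9
tcp_pos: [0.5153, -0.0215, 0.1391]
ee_rot: [-2.991, 0.959, -0.0]
wrist_force: [-0.4, -0.4, -0.3]
opening: 0.0001
finger_force: 0.0
```

```bash
cat > look.py <<'E'
import numpy as np,cv2,sys
from plant import robot
n=sys.argv[1]
im=robot.snapshot("side")
for q in sys.argv[2:]: print(q,[(np.round(d["at"],3).tolist(),round(d["score"],2)) for d in robot.spot_point("side",q)[:2]])
cv2.imwrite(f"pics/{n}.png",cv2.resize(im[110:260,160:360,::-1],None,fx=4,fy=4))
s=robot.state();print(s["t"],s["tcp_pos"],s["ee_rot"],s["wrist_force"])
E
python3 look.py side2 catch_peg
```

```text
catch_peg [([0.523, -0.01, 0.166], 0.48)]
5.0 [ 0.51513533 -0.02235209  0.13902311] [-2.99418814e+00  9.50941914e-01 -8.39655428e-05] [-0.36059694  0.46995685 -0.19580133]
```

>>> arm_command([
  [0.011,0.03,0,0,0,-0.02],
  [0.015,0.028,0,0,0,-0.02],
  [0.018,0.026,0,0,0,-0.02],
  [0.021,0.023,0,0,0,-0.02],
  [0.024,0.021,0,0,0,-0.02],
  [0.026,0.018,0,0,0,-0.02],
  [0.01,0.004,0,0,0,0],
  [0,0,0,0,0,0],
])

```text
t: 5.8
tcp_pos: [0.5465, 0.0144, 0.1389]
ee_rot: [2.435, -1.985, 0.0]
wrist_force: [0.0, 0.4, -0.2]
opening: 0.0007
finger_force: 0.0
```

```bash
python3 look.py side3 catch_peg catch_axis lever_pad lever_pivot
```

```text
catch_peg [([0.563, 0.016, 0.164], 0.37), ([0.721, 0.0, 0.003], 0.2)]
catch_axis []
lever_pad []
lever_pivot [([0.618, 0.045, 0.113], 0.56), ([0.621, 0.047, -0.0], 0.18)]
6.05 [0.54623365 0.01427788 0.13896641] [-2.43053457e+00  1.99049245e+00  3.45839845e-05] [ 0.40098554  0.09450715 -0.11617258]
```

View pics/side3.png

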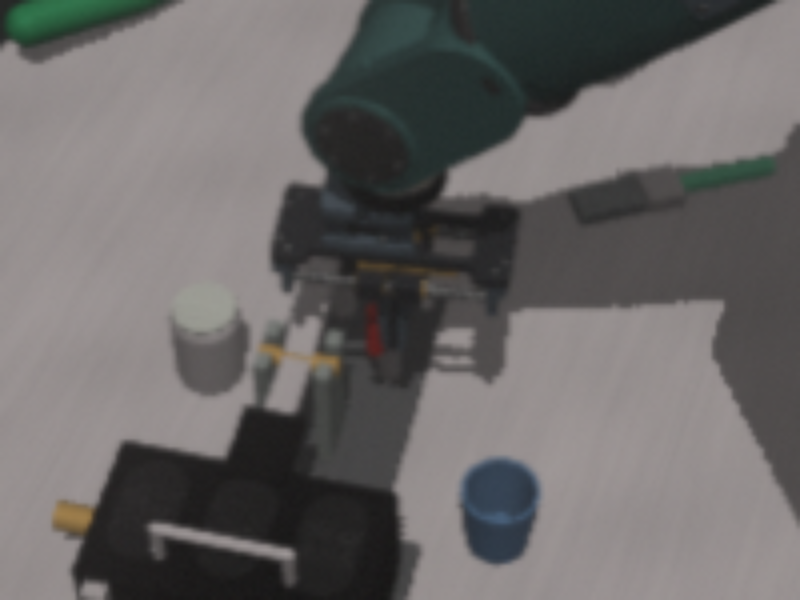

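The crop shows the red arm now lying alongside the lever, with the peg at about (373,330) in the crop and a catch angle of about 1.5. I'll nudge it gently towards its stop, then back off and lift.

>>> arm_command([
  [0.006,0.001,0,0,0,0],
  [0.006,0.001,0,0,0,0],
  [0,0,0,0,0,0],
])

```text
t: 6.35
tcp_pos: [0.5496, 0.0149, 0.139]
ee_rot: [-2.429, 1.992, -0.0]
wrist_force: [-1.0, 0.7, 0.4]
opening: 0.0003
finger_force: 0.2
```

>>> arm_command([
  [-0.08,0,0,0,0,0],
  [-0.08,0,0,0,0,0],
  [0,0,0.15,0,0,0],
  [0,0,0.15,0,0,0],
  [0,0,0.1,0,0,0],
  [0.06,-0.104,0,0,0,0],
  [0.06,-0.104,0,0,0,0],
  [0.06,-0.104,0,0,0,0],
  [0,0,0,0,0,0],
])

```text
t: 7.25
tcp_pos: [0.5559, -0.0653, 0.2392]
ee_rot: [-2.427, 1.994, -0.002]
wrist_force: [-0.3, -0.8, 0.1]
opening: -0.0
finger_force: 0.0
```

```bash
python3 look.py side4 catch_peg catch_axis lever_pad lever_pivot
```

```text
catch_peg [([0.564, 0.013, 0.163], 0.51)]
catch_axis [([0.576, -0.042, 0.121], 0.52)]
lever_pad [([0.639, -0.141, 0.17], 0.9), ([0.617, 0.044, 0.111], 0.65)]
lever_pivot [([0.62, 0.043, 0.114], 0.87)]
7.5 [ 0.55397911 -0.06242485  0.23884198] [ 2.42953505e+00 -1.99160857e+00 -3.64646728e-04] [-0.4828168   0.74332433  0.10988913]
```

View pics/side4.png

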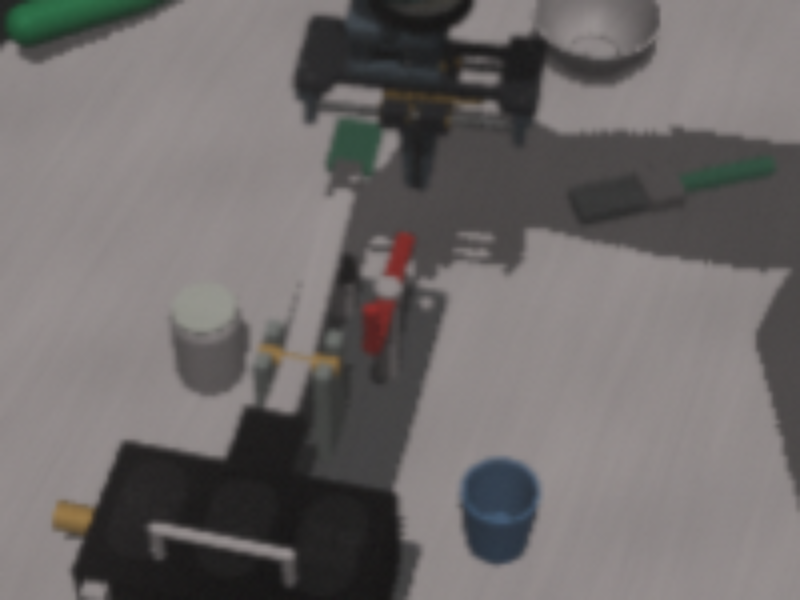

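The crop shows the catch parallel to the lever with its peg at (373,325), and nothing left under the lever. Next is to go over the paddle and approach it.

>>> arm_command([
  [0.116,-0.103,0,0,0,0],
  [0.116,-0.103,0,0,0,0],
  [0.116,-0.103,0,0,0,0],
  [0,0,-0.08,0,0,0],
  [0,0,-0.08,0,0,0],
  [0,0,-0.06,0,0,0],
  [0,0,0,0,0,0],
])

```text
t: 8.2
tcp_pos: [0.6401, -0.1394, 0.1819]
ee_rot: [2.429, -1.991, -0.005]
wrist_force: [0.5, -0.1, 0.4]
opening: 0.0001
finger_force: 0.0
```

Run:
```python
from plant import robot
import numpy as np
s=robot.state();p=s["tcp_pos"];print(s["t"],p,s["wrist_force"])
x=np.array([-.132,.991]);piv=np.array([.617,.046])
r=np.hypot(.188,.061);prev=np.array(p)
for z in np.linspace(.171,.074,13):
    out=np.sqrt(r*r-(z-.11)**2); q=np.append(piv-out*x,z)
    print(q.round(4),((q-prev)/.25).round(3));prev=q
```

```text
8.2 [ 0.64010928 -0.13938827  0.18187893] [ 0.4638503  -0.12322703  0.40578164]
[ 0.6418 -0.1403  0.171 ] [ 0.007 -0.004 -0.044]
[ 0.6421 -0.1427  0.1629] [ 0.001 -0.01  -0.032]
[ 0.6424 -0.1448  0.1548] [ 0.001 -0.008 -0.032]
[ 0.6426 -0.1465  0.1468] [ 0.001 -0.007 -0.032]
[ 0.6428 -0.1478  0.1387] [ 0.001 -0.005 -0.032]
[ 0.6429 -0.1488  0.1306] [ 0.001 -0.004 -0.032]
[ 0.643  -0.1495  0.1225] [ 0.    -0.003 -0.032]
[ 0.6431 -0.1498  0.1144] [ 0.    -0.001 -0.032]
[ 0.6431 -0.1498  0.1063] [ 0.    -0.    -0.032]
[ 0.643  -0.1495  0.0982] [-0.     0.001 -0.032]
[ 0.643  -0.1489  0.0902] [-0.     0.003 -0.032]
[ 0.6428 -0.1479  0.0821] [-0.001  0.004 -0.032]
[ 0.6427 -0.1466  0.074 ] [-0.001  0.005 -0.032]
```

>>> arm_command([
  [0.007,-0.004,-0.03,0,0,0],
  [0.001,-0.002,-0.016,0,0,0],
  [0,-0.005,-0.016,0,0,0],
  [0.001,-0.005,-0.016,0,0,0],
  [0,-0.004,-0.016,0,0,0],
  [0.001,-0.004,-0.016,0,0,0],
  [0,-0.003,-0.016,0,0,0],
  [0.001,-0.003,-0.016,0,0,0],
])

```text
t: 9.0
tcp_pos: [0.6443, -0.1481, 0.1483]
ee_rot: [-2.429, 1.992, -0.001]
wrist_force: [1.0, -2.3, 4.6]
opening: 0.0007
finger_force: 2.0
```

>>> arm_command([
  [0,-0.003,-0.016,0,0,0],
  [0,-0.002,-0.016,0,0,0],
  [0,-0.002,-0.016,0,0,0],
  [0,-0.002,-0.016,0,0,0],
  [0,-0.001,-0.016,0,0,0],
  [0,-0.001,-0.016,0,0,0],
  [0,0,-0.016,0,0,0],
  [0,0,-0.016,0,0,0],
  [0,0,-0.016,0,0,0],
  [0,0.001,-0.016,0,0,0],
  [0,0.001,-0.016,0,0,0],
  [0,0.001,-0.016,0,0,0],
  [0,0.001,-0.016,0,0,0],
  [0,0.002,-0.016,0,0,0],
])

```text
t: 10.4
tcp_pos: [0.6441, -0.149, 0.092]
ee_rot: [2.429, -1.992, -0.0]
wrist_force: [1.2, -3.9, 3.0]
opening: 0.0004
finger_force: 2.2
```

```bash
python3 look.py side5 lever_pad lever_pivot lid_lug catch_peg
```

```text
lever_pad [([0.643, -0.156, 0.09], 0.84)]
lever_pivot [([0.621, 0.044, 0.11], 0.81), ([0.723, 0.002, 0.003], 0.23)]
lid_lug [([0.607, 0.125, 0.175], 0.69)]
catch_peg [([0.564, 0.017, 0.16], 0.73)]
10.65 [ 0.64366992 -0.14867008  0.09203758] [ 2.42878527e+00 -1.99226222e+00 -1.97991244e-03] [ 0.51742404 -0.77318485 -0.15639243]
```

View pics/side5.png

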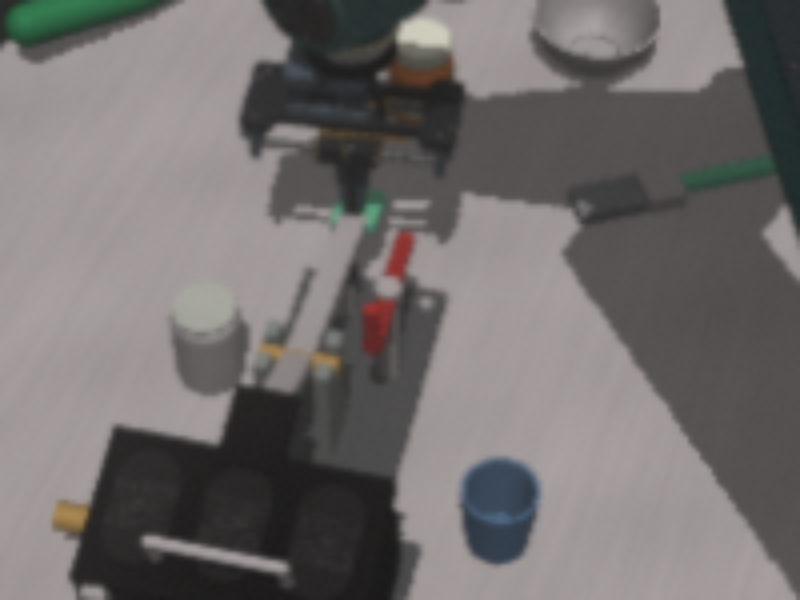

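The crop shows the fingers on the paddle at (358,208), the lid rising and the pin still in its notches. I'll carry on gently to the stop.

>>> arm_command([
  [0,0.001,-0.012,0,0,0],
  [0,0.001,-0.012,0,0,0],
  [0,0.002,-0.012,0,0,0],
  [0,0.002,-0.012,0,0,0],
  [0,0.001,-0.008,0,0,0],
])

```text
t: 11.15
tcp_pos: [0.6445, -0.1474, 0.0795]
ee_rot: [2.429, -1.992, -0.0]
wrist_force: [-12.9, 1.8, 38.4]
opening: 0.0004
finger_force: 18.5
```

```bash
python3 look.py side6 lever_pad lever_pivot lid_lug catch_peg
python3 - <<'E'
from plant import robot
import numpy as np
robot.snapshot("top")
for q in("lever_pad","lever_pivot","lid_lug","catch_peg"): print(q,[(np.round(d["at"],3).tolist(),round(d["score"],2)) for d in robot.spot_point("top",q)[:1]])
s=robot.state();print(s["t"],s["tcp_pos"],s["wrist_force"],s["ft_torque"])
E
```

```text
lever_pad [([0.641, -0.149, 0.074], 0.76), ([0.616, 0.046, 0.004], 0.56)]
lever_pivot [([0.619, 0.042, 0.111], 0.6)]
lid_lug [([0.606, 0.13, 0.182], 0.6), ([0.402, -0.343, 0.001], 0.28)]
catch_peg [([0.563, 0.012, 0.162], 0.46)]
11.4 [ 0.64447619 -0.14737763  0.07986228] [-2.42906677e+00  1.99224064e+00 -1.40166790e-04] [-8.82270772  2.27486565 25.41226428]
lever_pad [([0.399, -0.342, -0.001], 0.65)]
lever_pivot [([0.618, 0.048, 0.112], 0.88)]
lid_lug [([0.608, 0.132, 0.179], 0.61)]
catch_peg [([0.567, 0.018, 0.162], 0.44)]
11.65 [ 0.64445334 -0.1473858   0.07982928] [-9.14470098  2.35969258 25.01306143] [1.07343819 1.77195081 0.09118205]
```

View pics/side6.png

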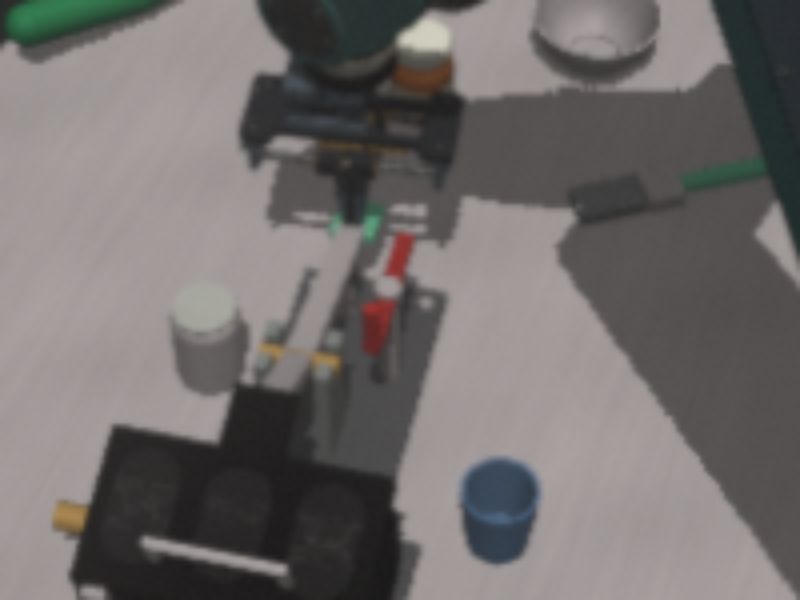

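The crop shows the paddle on its stop (network z 0.074), the lug about 48 mm up, the pin seated and the catch clear. A steady 25 N is more than it needs, so I'll ease it a little.

>>> arm_command([
  [-0.004,0,0.001,0,0,0],
  [0,0,0.001,0,0,0],
  [0,0,0,0,0,0],
  [0,0,0,0,0,0],
  [0,0,0,0,0,0],
])

```text
t: 12.15
tcp_pos: [0.6441, -0.1474, 0.0801]
ee_rot: [-2.428, 1.992, -0.002]
wrist_force: [-2.9, 2.8, 17.5]
opening: 0.0007
finger_force: 8.3
```

>>> arm_command([
  [0,0,0,0,0,0],
  [0,0,0,0,0,0],
  [0,0,0,0,0,0],
  [0,0,0,0,0,0],
  [0,0,0,0,0,0],
])

```text
t: 12.65
tcp_pos: [0.6441, -0.1474, 0.0801]
ee_rot: [-2.428, 1.992, -0.002]
wrist_force: [-3.2, 3.2, 18.2]
opening: 0.0006
finger_force: 8.3
```

```bash
python3 look.py side7 lever_pad lever_pivot lid_lug; python3 -c "
from plant import robot
f=robot.state()['wrist_force'][2];print(f)
if 10<f<30: print(robot.sign_off())"
```

```text
lever_pad [([0.643, -0.15, 0.073], 0.76)]
lever_pivot []
lid_lug [([0.608, 0.127, 0.18], 0.81), ([0.618, 0.043, 0.111], 0.67)]
12.85 [ 0.64413982 -0.14739285  0.08012648] [-2.42822142e+00  1.99186650e+00 -2.36322484e-03] [-3.1031965   2.72106508 17.92336113]
17.92336112615407
the job is handed in; nothing more can be done
None
```

I handed the job in at about 13 s: the catch is turned clear to about 1.5 rad, and the arm is holding the paddle down on its stop with about 18 N and the lid up; no verdict came back.

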